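# Open the touch-latch parts cabinet at the assembly bench

### The arm

A 6-joint arm with a two-finger parallel gripper is mounted at the origin on the work surface. World frame = base frame: x ahead of the robot, y to its left, z up, the work surface at z = 0. Lengths are in m, angles in rad, forces in N, time in s.
With the tool pointing down it reaches from about 0.4 to 0.925 m from the base axis. Payload 3.4 kg.
Tool frame: the origin (TCP) lies on the front face of the gripper's body, between the roots of the fingers; the fingertips stand manip.tcp_to_tips ahead of it and the grasp point (between the pads) lies 54 mm ahead of it (manip.tcp_to_tips is the distance from the TCP to the fingertips, in m); z points along the fingers, y is the line along which they close (so a half turn about z gives the same grasp; the last joint's range is limited). The gripper opens to 85 mm and grips with 20 to 120 N. Pads are 22 mm wide; open, the fingers measure 114 mm over their backs; the gripper's body (76 mm by 85 mm) begins 54 mm behind the grasp point. The pads swing forward as they close: fully open they stand 13 mm farther back than shut.
Start: joints at [1.185, 0.307, 1.506, -0, 1.328, -0.073], TCP at [0.176, 0.547, 0.304] pointing down, gripper open.
Joint ranges: [-3.12, 3.12], [-1.05, 2.28], [0.14, 2.33], [-1.42, 4.57], [0.1, 2.73], [-2.68, 2.68]. Speed limits (rad/s): [2.57, 2.57, 3.14, 3.14, 3.14, 3.14].

### API

Orientations are given as a unit quaternion [x, y, z, w].
In Python, from workcell import manip gives the robot as it stands.
- The arm moves only by the tool play_rows, never from a script. Its argument "series" is text: rows parted by semicolons, each of 7 numbers parted by spaces: the closure in counts, from 0 (fully open) to 255 (shut), then the shift along the tool's x, y, z in cm, then the turn, a rotation vector about the tool's x, y, z in rad. In form: jaw tx ty tz wx wy wz; .... A call has 1 to 5 rows; each row shifts and turns the commanded pose from where the row before left it, along the tool's axes as they then stand; what a row does not reach is not made up. A row lasts 1/8 s, in which the tool goes at most 62.5 mm and 10.7 degrees, less where a joint would pass 70% of its speed; a pose out of reach is approached as far as the arm can. A call is refused whole if a number of a shift passes 6.25 or a number of a turn 0.188, either way. A call with a gripper value outside its range is refused whole. The fingers move at their own pace and stop on an object; "newtons" is the grip in N (left out, the last holds). Time passes only in rows, so rows that do not move let the fingers close. It gives the time, the measured TCP pose, the force, the opening and the grip force at its end, in the units of the state.
- manip.read_state(): the state, without advancing time (a new reading comes with each control period).
- manip.camera(name): name is "scene" or "top" or "wrist"; returns (picture, depth): 480x640x3 uint8, red, green, blue; 480x640 float32, m along the optical axis (not along the pixel's ray), 0 where there is no reading.
- manip.camera_model(name): a dict with "fx", "fy", "cx", "cy" (pixels), "view" (4x4, takes a point from world to camera coordinates). Camera axes: x right, y down, z forward; pixel columns grow to the right and rows downward; lengths in m; the calibration is good to about 2 mm. A picture is of the moment at which its call begins: read the wrist's pose just before it. camera_model takes no time and is no camera call; for the wrist camera it gives the pose at the moment of the call.
- manip.close_job(): hands the job in; it is judged then, once.
The state is a dict: "clock": time; "joints": joint angles; "dq": joint speeds; "effort": joint torques, N m; "position": TCP position; "tcp_rot": TCP orientation; "contact_force": force on the tool from outside, world axes, zero at the start; "moment": the same for the moment, N m; "grip_width": finger opening in m; "grip_force": force on a finger pad.
Only numpy, scipy, OpenCV 4.12 (cv2) and the standard library are available. Lean on these libraries where they do the work, as an engineer would, in place of code of your own. Each camera call takes 0.05 s, during which the arm holds its last target. There are 200 camera calls.

### The job

Open the cabinet with the red door: push the shut door in at its round black mark, near the free edge, until the catch lets go, then back off and let the spring set it ajar. Then, with the fingers behind the free edge, swing the red door wide open, about square to the cabinet or farther, and leave it standing open. The blue door stays shut, and nothing on the bench is picked up or knocked about.

Things in the scene. Friction and masses are not known exactly. Their poses are not given: they have to be found in the camera images.
- red_cabinet: Grey metal bench cabinet with a red door in front (-x side), fixed to the bench: 150 mm deep (x), 170 mm wide (y), 200 mm tall, with a 30 mm black plinth. Origin: centre of its underside, on the bench; x points front to back, y to the left, z up. Turned by up to 0.2 rad. It may trade places with the blue one; at least 40 mm lie between them.
- red_door (a joint): Hinge angle of the red door, rad: 0 shut and latched, negative pressed in (stop at -0.05), positive open (stop at 1.75). Vertical hinge on the cabinet's left (+y); the free edge, on the right, swings out towards the robot, then round to the left. No handle. Past ajar it turns with slight friction (under 1 N at the edge) and stays where it is left.
- red_press (a point): Centre of the 24 mm round black mark on the outer face of the red door: 135 mm from the hinge, 170 mm above the bench; moves with the door. A black stripe on the door's top edge lies above it. Touch latch: press here 7 mm in, to the stop (3 to 5 N), then back off; a spring pushes the door out to about 0.55 rad. It cannot be pulled open while latched, and once released it does not latch again.
- red_hinge (a point): Point on the red door's vertical hinge axis, 170 mm above the bench, in the door's mid plane. The door is a panel 14 mm thick, 158 mm wide, 164 mm tall, from 34 to 198 mm above the bench; shut, its mid plane stands 15 mm in front of the carcass.
- red_edge (a point): Middle of the thickness of the red door's free vertical edge, 159 mm from the hinge axis, 170 mm above the bench; moves with the door. With the door ajar, the gap between this edge and the carcass is open from above, some 85 mm wide. Only the spring's thin plunger crosses it, 50 mm above the bench and 60 mm from the hinge.
- blue_cabinet: Same cabinet with a blue door, hinged on the right (-y). Same sizes, origin and axes. To be left shut.
- blue_door (a joint): Hinge angle of the blue door, rad: 0 shut, positive open. Same touch latch as the red one.
- bowl: Stainless steel bowl, 170 mm wide, 60 mm tall, loose. Origin: centre of its underside.
- buckle_a: Loose red plastic buckle plate, 45 mm square, 14 mm high at its hub, lying flat in front of the cabinets. Origin: centre of its underside. The doors swing above it.
- buckle_b: Second red plastic buckle plate like the first.
- reel: Loose yellow plastic disc, 64 mm across, 22 mm high. Origin: centre of its underside.
- driver: Loose screwdriver with an orange handle, 200 mm long, 26 mm thick, lying down. Origin: below its middle.
- glue: Loose white bottle with a red cap, 48 mm across, 110 mm tall, upright. Origin: centre of its underside.
Not all that is in view belongs to the job. Leave any green look-alike of the red_cabinet alone.

How it is judged:
On the way, in this order (a step that is already met when the one before it is completed fails the run):
1. the red door is pushed in at least 0.02 rad (about 3 mm at the mark) (value of joint red_door below -0.02 rad).
2. the robot has backed off and the spring alone holds the red door ajar, more than 0.3 and less than 1.0 rad, untouched (value of joint red_door between 0.3 and 1 rad and contact force between each of the fingers, the arm and anything else below 0.3 N), for 0.1 s.
At the end, for the whole second after the job is handed in: The red door stands still, open by at least 1.2 rad (69 degrees), and the blue door is shut (within 0.05 rad) (value of joint red_door above 1.2 rad and velocity of joint red_door between -0.05 and 0.05 rad/s and value of joint blue_door below 0.05 rad); the robot touches nothing.
It fails at once if the blue door is opened (beyond 0.05 rad) (value of joint blue_door above 0.05 rad).
It fails at once if a loose thing is moved or lifted by more than 30 mm, or the bottle tipped over (distance of any of bowl, buckle_a, buckle_b, reel, driver, glue from where it was at the start of the episode above 0.03 m or angle between glue's own z axis and vertical above 0.5 rad).
It also fails if it takes over 43 s, if anything falls off the work surface, if the arm or the gripper's body presses on something with over 40 N, if the wrist force passes 120 N, or if a joint passes its speed limit or range.

## Working session

There is one attempt and no reset: what is moved stays moved. The work goes in short steps, Python scripts to look and compute and a tool call to move; the robot and the scene stay as the last step left them, time stands still between calls to the robot, and variables do not carry over. Pictures are saved under pics/ and viewed, at most 10 in all, crops included, and the job is handed in when it is done.

Besides the shell and the picture viewer there is one more tool, called in YAML: its name, and indented under it one key for each argument. play_rows: Moves the arm, as the interface text tells. Its arguments: {"type":"object","properties":{"series":{"type":"string"},"newtons":{"type":"number"}},"required":["series"]}

```bash
mkdir -p pics; python3 - <<'E'
from workcell import manip
import cv2,numpy as np
s=manip.read_state();print(s,manip.tcp_to_tips)
for n in("scene","top"):
    p,d=manip.camera(n);cv2.imwrite(f"pics/{n}0.png",p[:,:,::-1]);np.save(f"{n}0.npy",d);np.save(f"{n}0p.npy",p);print(n,manip.camera_model(n))
E
```

```text
{'clock': 0.0, 'joints': array([ 1.18550265e+00,  3.07569820e-01,  1.50770550e+00,  3.79562171e-05,
        1.32842654e+00, -7.34927143e-02]), 'dq': array([ 1.05086582e-04,  1.17914998e-03, -2.92862676e-04, -2.15752923e-05,
        2.12022821e-04, -2.59583833e-04]), 'effort': array([-1.60156822e-03, -4.57548845e+01, -2.51917148e+01, -5.83600977e-04,
        1.33506587e-02, -2.66959677e-05]), 'position': array([0.17618741, 0.54673941, 0.30297062]), 'tcp_rot': array([ 1.55274153e-01,  9.87870854e-01, -1.02279172e-03, -2.57739387e-04]), 'contact_force': array([-0.59747649,  0.43700326, -0.47823483]), 'moment': array([-0.07277124, -0.00504242,  0.08237473]), 'grip_force': 0.0, 'grip_width': 0.08560023862550704} 0.0726
scene {'fx': 571.7764324078062, 'fy': 571.7764324078062, 'cx': 324.29777613372664, 'cy': 237.6007555420013, 'view': array([[ 0.79031751, -0.61261269, -0.01019439, -0.3507151 ],
       [-0.57992271, -0.74256883, -0.33508385,  0.31316741],
       [ 0.19770659,  0.27073459, -0.94213316,  1.264437  ],
       [ 0.        ,  0.        ,  0.        ,  1.        ]])}
top {'fx': 604.4099161449029, 'fy': 604.4099161449029, 'cx': 328.3843922137355, 'cy': 245.60855893269044, 'view': array([[-0.00501695, -0.99996646, -0.006474  ,  0.01984056],
       [-0.99267176,  0.00576182, -0.12070451,  0.47257122],
       [ 0.12073776,  0.00582099, -0.99266737,  1.7597101 ],
       [ 0.        ,  0.        ,  0.        ,  1.        ]])}
```

View pics/scene0.png

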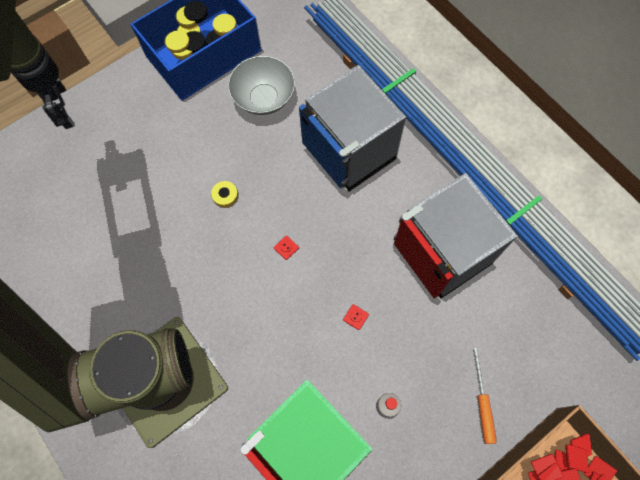

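View pics/top0.png

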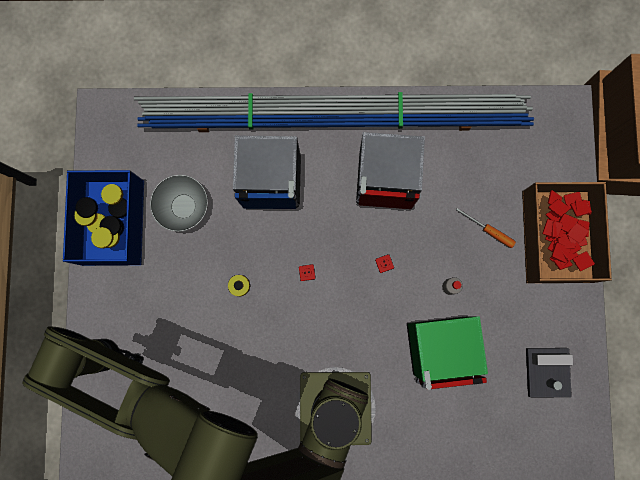

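Candidates: grey cabinet with red door (scene 430,258; top 390,195), chosen. Rejected: green look-alike with red strip (scene 260,460; top 455,380), blue cabinet (scene 350,130) and the red buckles (scene 287,247 and 356,317). The black mark shows near scene (443,270). Now I measure, and check the choice with one crop.

```bash
cat > h.py <<'E'
import numpy as np,cv2
from workcell import manip
def cloud(n,d):
    m=manip.camera_model(n);v,u=np.mgrid[:480,:640]
    P=np.stack([(u-m['cx'])/m['fx']*d,(v-m['cy'])/m['fy']*d,d],-1)
    V=m['view'];return (P-V[:3,3])@V[:3,:3]
def ray(n,u,v,z,m=None):
    m=m or manip.camera_model(n);V=m['view'];R=V[:3,:3]
    c=-R.T@V[:3,3];r=R.T@np.array([(u-m['cx'])/m['fx'],(v-m['cy'])/m['fy'],1]);return c+r*(z-c[2])/r[2]
def red(p):
    h=cv2.cvtColor(p,cv2.COLOR_RGB2HSV);return ((h[...,0]<8)|(h[...,0]>172))&(h[...,1]>150)&(h[...,2]>50)
E
python3 - <<'E'
from h import *
P={};I={}
for n in("scene","top"):
    P[n]=cloud(n,np.load(n+"0.npy"));I[n]=np.load(n+"0p.npy")
roi={"scene":(slice(170,305),slice(385,525)),"top":(slice(125,215),slice(345,430))}
for n in P:
    X=P[n][roi[n]].reshape(-1,3);c=I[n][roi[n]].reshape(-1,3)
    grey=(abs(X[:,2]-.2)<.007)&(c.max(1)-c.min(1)<25)
    r=cv2.minAreaRect((X[grey][:,:2]*1000).astype(np.float32));print(n,"top",r,cv2.boxPoints(r).round(1).tolist(),np.median(X[grey][:,2]))
    m=red(I[n])[roi[n]].reshape(-1)
    D=X[m&(X[:,2]<.185)&(X[:,2]>.05)];print(len(D))
    if len(D)>20:
        vx,vy,x0,y0=cv2.fitLine(D[:,:2].astype(np.float32),cv2.DIST_HUBER,0,.001,.001).ravel();print("door line",vx,vy,x0,y0,"angle",np.arctan2(vx,-vy) )
        t=(D[:,:2]-[x0,y0])@[vx,vy];print("ext",np.percentile(t,[1,99]),D[:,2].min(),D[:,2].max())
    T=X[m&(X[:,2]>.19)]
    if len(T)>5:print("door top",len(T),T.mean(0),cv2.minAreaRect((T[:,:2]*1000).astype(np.float32)))
i=I["scene"][170:305,385:525]
cv2.imwrite("pics/crop.png",cv2.resize(i,None,fx=4,fy=4)[:,:,::-1])
# loose things / other obstacles
for nm,u,v,z in(("buckA",307,272,.01),("buckB",385,263,.01),("glue",455,285,.11),("bluecab",267,160,.2),("driver",497,234,.02),("green",448,345,.2)):print(nm,ray("top",u,v,z))
E
```

```text
scene top ((669.7216796875, -156.18243408203125), (171.0459442138672, 174.93955993652344), 85.5359878540039) [[575.9000244140625, -234.60000610351562], [750.2999877929688, -248.3000030517578], [763.5999755859375, -77.69999694824219], [589.2000122070312, -64.0999984741211]] 0.20016873623413134
1309
door line 0.08359947 0.9964994 0.58226275 -0.16541162 angle 3.0578957
ext [-0.06397621  0.08900186] 0.05002036815927543 0.18492038322488422
door top 466 [ 0.58572766 -0.15119211  0.20684605] ((435.1895446777344, -253.3046112060547), (457.2552795410156, 127.56664276123047), 33.07591247558594)
top top ((672.76416015625, -156.3339080810547), (170.67503356933594, 176.19912719726562), 85.53174591064453) [[578.2999877929688, -234.5], [753.9000244140625, -248.3000030517578], [767.2000122070312, -78.0999984741211], [591.5999755859375, -64.4000015258789]] 0.2004400326240789
0
door top 221 [ 0.59194953 -0.14497165  0.20585327] ((459.60003662109375, -61.04466247558594), (125.51441955566406, 409.02294921875), 54.429508209228516)
buckA [0.39622333 0.08140846 0.01      ]
buckB [ 0.42179673 -0.15093719  0.01      ]
glue [ 0.3497219  -0.33683283  0.11      ]
bluecab [0.68755178 0.18219553 0.2       ]
driver [ 0.50560569 -0.48446285  0.02      ]
green [ 0.18793062 -0.29552138  0.2       ]
```

View pics/crop.png

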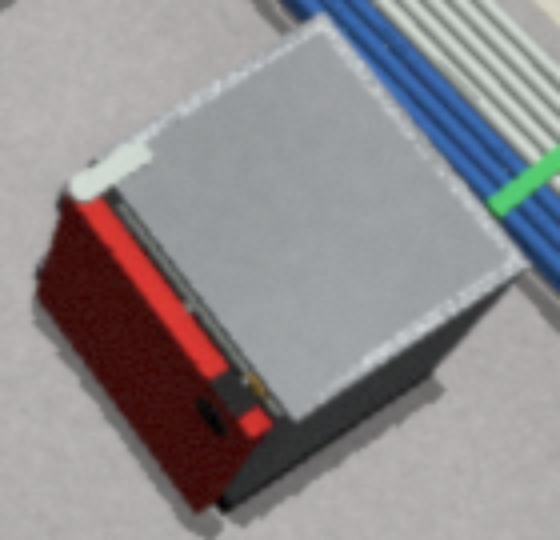

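The crop confirms it: grey body and red door, white hinge bracket on its left (crop 110,170), black stripe on the door's top edge (237,395) and round mark below it (210,412). The cabinet yaw is about -0.08 rad, and the mark is at about (0.58, -0.208). Next: close the fingers, align the tool and travel.

play_rows:
  series: "255 0 0 0 0 0 -0.116; 255 0 0 0 0 0 -0.116; 255 -5.5 -2 0 0 0 0; 255 -5.5 -2 0 0 0 0; 255 -5.5 -2 0 0 0 0"
  newtons: 40

```text
clock: 0.72
position: [0.3372, 0.4735, 0.3035]
tcp_rot: [0.039, 0.999, -0.0, -0.0]
contact_force: [0.4, 0.5, -0.0]
grip_width: -0.0001
grip_force: 0.0
```

play_rows:
  series: "255 -5 -3 0 0 0 0; 255 -5 -3 0 0 0 0; 255 -4.5 -4 0 0 0 0; 255 -4 -4 0 0 0 0; 255 0 -5 0 0 0 0"

```text
clock: 1.35
position: [0.5085, 0.2686, 0.3031]
tcp_rot: [0.041, 0.999, -0.0, 0.001]
contact_force: [0.4, -1.1, 0.2]
grip_width: 0.0
grip_force: 0.0
```

play_rows:
  series: "255 0 -5 0 0 0 0; 255 0 -5 0 0 0 0; 255 0 -5 0 0 0 0; 255 0 -5 0 0 0 0; 255 0 -5 0 0 0 0"

```text
clock: 1.98
position: [0.4849, 0.0195, 0.3036]
tcp_rot: [0.04, 0.999, -0.0, -0.0]
contact_force: [-0.3, -0.5, -1.1]
grip_width: 0.0001
grip_force: 0.0
```

```bash
python3 - <<'E'
from h import *
s=manip.read_state();print(s['clock'],s['position'],s['tcp_rot'],s['contact_force'],s['joints'].round(2))
# dark stripe on door top, both views
P={}
for n,(r,c) in {"scene":(slice(255,285),slice(430,460)),"top":(slice(180,205),slice(395,425))}.items():
    p=np.load(n+"0p.npy")[r,c].astype(int);X=cloud(n,np.load(n+"0.npy"))[r,c]
    m=(p.max(2)<75)&(abs(X[...,2]-.2)<.009)
    print(n,m.sum());v,u=np.nonzero(m)
    if len(u):print(u.mean()+c.start,v.mean()+r.start,ray(n,u.mean()+c.start,v.mean()+r.start,.198))
E
```

```text
1.975 [0.48487798 0.01945802 0.30363934] [ 3.98135559e-02  9.99207099e-01 -1.54135626e-05 -2.30280066e-04] [-0.27520016 -0.51094065 -1.11969537] [-0.05  0.18  1.68 -0.    1.28 -1.54]
scene 95
442.5157894736842 267.9263157894737 [ 0.58469347 -0.20550965  0.198     ]
top 78
409.06410256410254 194.4102564102564 [ 0.59017878 -0.20242224  0.198     ]
```

play_rows:
  series: "255 0 -5.5 0 0 0 0; 255 0 -5.5 0 0 0 0; 255 0 -5.5 0 0 0 0; 255 0 -5.5 0 0 0 0; 255 -2 0 4 0 0 0"

```text
clock: 2.6
position: [0.4888, -0.2052, 0.2661]
tcp_rot: [0.043, 0.999, -0.002, 0.003]
contact_force: [1.3, 0.4, 1.3]
grip_width: -0.0003
grip_force: 0.0
```

play_rows:
  series: "255 -1.5 0 3.3 0 0 0; 255 -1 0 0 0 0 0; 255 0 0 0 0 0 0"

```text
clock: 2.98
position: [0.5138, -0.2021, 0.2316]
tcp_rot: [0.04, 0.999, -0.0, 0.0]
contact_force: [-0.6, 0.6, 0.8]
grip_width: -0.0003
grip_force: 0.0
```

```bash
python3 - <<'E'
from h import *
s=manip.read_state();print(s['clock'],s['position'],s['contact_force'])
p,d=manip.camera("scene");cv2.imwrite("pics/pre.png",cv2.resize(p[180:300,370:530],None,fx=4,fy=4)[:,:,::-1])
E
```

```text
2.975 [ 0.51383489 -0.20206696  0.23159862] [-0.64898902  0.60490353  0.8437239 ]
```

View pics/pre.png

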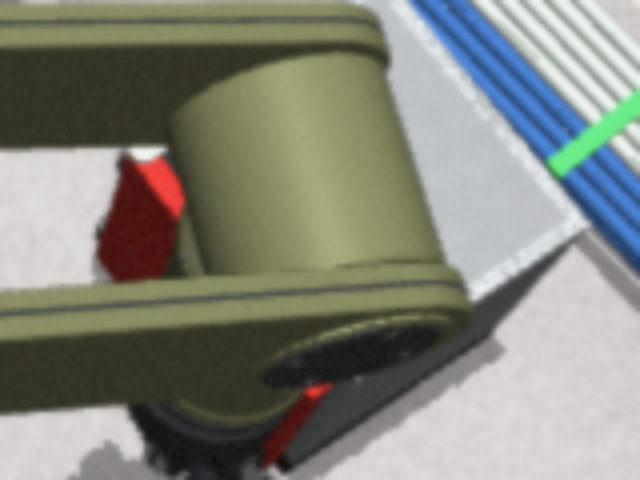

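The view is blocked by the arm: the gripper (about 200,440 in the crop) hangs in front of the door, clear of it. I advance and feel for contact.

play_rows:
  series: "255 -2.5 0 0 0 0 0; 255 -1.5 -0.3 0 0 0 0; 255 -0.5 0 0 0 0 0; 255 -0.5 0 0 0 0 0; 255 0 0 0 0 0 0"

```text
clock: 3.65
position: [0.5622, -0.2088, 0.2309]
tcp_rot: [0.04, 0.999, 0.0, -0.0]
contact_force: [-0.7, 0.1, -0.6]
grip_width: -0.0003
grip_force: 0.0
```

play_rows:
  series: "255 -0.4 0 0 0 0 0; 255 0 0 0 0 0 0"

```text
clock: 3.9
position: [0.5664, -0.2092, 0.2309]
tcp_rot: [0.04, 0.999, -0.0, 0.0]
contact_force: [0.5, 0.3, 0.6]
grip_width: 0.0002
grip_force: 0.0
```

play_rows:
  series: "255 -0.4 0 0 0 0 0; 255 0 0 0 0 0 0"

```text
clock: 4.15
position: [0.5701, -0.2095, 0.2308]
tcp_rot: [0.04, 0.999, 0.0, -0.0]
contact_force: [-1.7, 0.1, 1.3]
grip_width: -0.0005
grip_force: 0.0
```

play_rows:
  series: "255 -0.3 0 0 0 0 0; 255 0 0 0 0 0 0"

```text
clock: 4.4
position: [0.5728, -0.2097, 0.2307]
tcp_rot: [0.04, 0.999, 0.0, -0.001]
contact_force: [-3.3, 0.6, 2.0]
grip_width: 0.0003
grip_force: 0.0
```

play_rows:
  series: "255 -0.3 0 0 0 0 0; 255 0 0 0 0 0 0"

```text
clock: 4.65
position: [0.5761, -0.2101, 0.2307]
tcp_rot: [0.04, 0.999, 0.0, -0.0]
contact_force: [-3.1, -0.4, 0.4]
grip_width: -0.0003
grip_force: 0.0
```

Contact came at about x = 0.569, now pressing towards the stop.

play_rows:
  series: "255 -0.2 0 0 0 0 0; 255 0 0 0 0 0 0"

```text
clock: 4.9
position: [0.5764, -0.21, 0.2306]
tcp_rot: [0.04, 0.999, 0.0, -0.002]
contact_force: [-8.0, -1.1, 3.4]
grip_width: -0.0001
grip_force: 0.0
```

play_rows:
  series: "255 -0.2 0 0 0 0 0; 255 0 0 0 0 0 0"

```text
clock: 5.15
position: [0.5768, -0.21, 0.2305]
tcp_rot: [0.04, 0.999, 0.0, -0.004]
contact_force: [-12.6, -0.3, 6.6]
grip_width: 0.0
grip_force: 0.0
```

It is at the stop, so I back off.

play_rows:
  series: "255 4 0 0 0 0 0; 255 6 0 0 0 0 0; 255 4 -2 0 0 0 0; 255 0 0 -5 0 0 0; 255 0 0 -4 0 0 0"

```text
clock: 5.78
position: [0.4397, -0.2195, 0.3226]
tcp_rot: [0.04, 0.999, -0.0, 0.002]
contact_force: [0.7, -0.9, 0.3]
grip_width: 0.0
grip_force: 0.0
```

play_rows:
  series: "255 0 0 0 0 0 0; 255 0 0 0 0 0 0; 255 0 0 0 0 0 0; 255 0 0 0 0 0 0"

```text
clock: 6.28
position: [0.4389, -0.2188, 0.3197]
tcp_rot: [0.04, 0.999, 0.001, -0.001]
contact_force: [0.6, 0.2, 0.4]
grip_width: -0.0002
grip_force: 0.0
```

```bash
python3 - <<'E'
from h import *
s=manip.read_state();print(s['clock'],s['position'],s['contact_force'])
for n in("top","scene"):
    p,d=manip.camera(n)
    X=cloud(n,d);m=red(p)&(X[...,0]>.45)&(X[...,0]<.65)&(abs(X[...,1]+.15)<.11)
    T=X[m&(X[...,2]>.19)];print(n,m.sum(),len(T))
    cv2.imwrite(f"pics/{n}1.png",(cv2.resize(p[110:260,310:470],None,fx=3,fy=3) if n=="top" else p)[:,:,::-1])
    if len(T)>5:
        vx,vy,x0,y0=cv2.fitLine(T[:,:2].astype(np.float32),cv2.DIST_HUBER,0,.001,.001).ravel()
        t=(T[:,:2]-[x0,y0])@[vx,vy]
        print("angle",np.arctan(vx/vy)-.08,"ends",[(x0+vx*k,y0+vy*k) for k in np.percentile(t,[1,99])])
E
```

```text
6.275 [ 0.43890438 -0.2188198   0.31967751] [0.58514732 0.15961181 0.3897873 ]
top 236 229
angle 0.5378548 ends [(np.float64(0.5085831674486181), np.float64(-0.1979697040845163)), (np.float64(0.5954501418181475), np.float64(-0.07573812931645985))]
scene 0 0
```

View pics/top1.png

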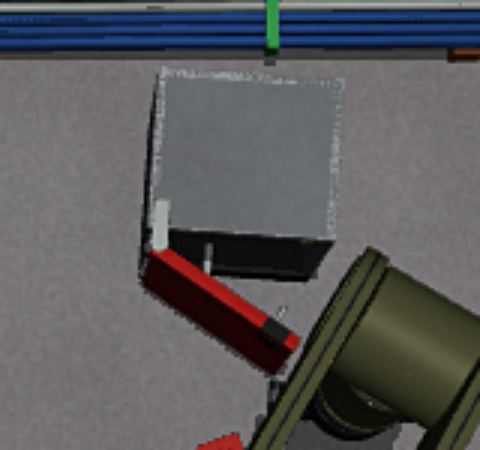

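The door stands ajar at about 0.54 rad; in the crop its free edge is at (292,343), with the gap behind it open. I move above the gap and go down behind the edge.

play_rows:
  series: "255 -4 1.4 0 0 0 0; 255 -4 1.4 0 0 0 0; 255 -3.7 1.4 0 0 0 0; 255 0 0 0 0 0 0"

```text
clock: 6.88
position: [0.5617, -0.1859, 0.32]
tcp_rot: [0.039, 0.999, 0.0, 0.0]
contact_force: [-0.4, -0.5, 0.1]
grip_width: -0.0003
grip_force: 0.0
```

play_rows:
  series: "255 0 0 3 0 0 0; 255 0 0 2 0 0 0; 255 0 0 2 0 0 0; 255 0 0 1.5 0 0 0; 255 0 0 0 0 0 0"

```text
clock: 7.5
position: [0.5579, -0.1864, 0.2346]
tcp_rot: [0.04, 0.999, 0.001, -0.002]
contact_force: [1.0, -0.6, 0.6]
grip_width: -0.0003
grip_force: 0.0
```

The fingers are in the gap with no contact. Swing.

play_rows:
  series: "255 1.4 0 0 0 0 0; 255 1.4 0 0 0 0 0; 255 1.1 0.7 0 0 0 0; 255 1.1 0.7 0 0 0 0; 255 1 0.7 0 0 0 0"

```text
clock: 8.12
position: [0.5005, -0.1601, 0.2363]
tcp_rot: [0.04, 0.999, 0.0, 0.001]
contact_force: [2.0, 1.2, -0.4]
grip_width: 0.0001
grip_force: 0.9
```

play_rows:
  series: "255 0.8 1 0 0 0 0; 255 0.8 0.9 0 0 0 0; 255 0.8 1 0 0 0 0; 255 0.5 1.2 0 0 0 0; 255 0.5 1.2 0 0 0 0"

```text
clock: 8.75
position: [0.4709, -0.1045, 0.2358]
tcp_rot: [0.04, 0.999, 0.0, -0.0]
contact_force: [0.1, -0.7, -0.0]
grip_width: 0.0002
grip_force: 0.4
```

play_rows:
  series: "255 0.4 1 0 0 0 0; 255 0 0.5 0 0 0 0; 255 0 0 0 0 0 0"

```text
clock: 9.12
position: [0.4687, -0.0896, 0.2359]
tcp_rot: [0.04, 0.999, 0.0, 0.0]
contact_force: [-0.5, 0.5, 0.0]
grip_width: -0.0001
grip_force: 0.0
```

```bash
python3 - <<'E'
from h import *
s=manip.read_state();print(s['clock'],s['position'],s['contact_force'])
p,d=manip.camera("top");cv2.imwrite("pics/top2.png",cv2.resize(p[110:260,310:470],None,fx=3,fy=3)[:,:,::-1])
E
```

```text
9.125 [ 0.46871899 -0.08962097  0.23593456] [-0.46882467  0.46809184  0.01511616]
```

View pics/top2.png

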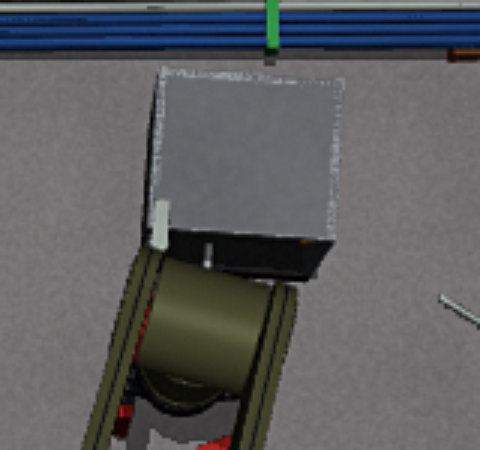

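The door shows in slivers beside the wrist (140,330 and 123,420), nearly square to the cabinet. I back off sideways, then up and away, and check.

play_rows:
  series: "255 0 -2 0 0 0 0; 255 0 -3 0 0 0 0; 255 0 -3 0 0 0 0; 255 0 0 -5 0 0 0; 255 0 0 -5 0 0 0"

```text
clock: 9.8
position: [0.4619, -0.1706, 0.3364]
tcp_rot: [0.041, 0.999, 0.0, -0.001]
contact_force: [0.1, -0.2, 0.1]
grip_width: 0.0001
grip_force: 0.0
```

play_rows:
  series: "255 0 -5 0 0 0 0; 255 0 -5 0 0 0 0; 255 0 -5 0 0 0 0; 255 0 0 0 0 0 0; 255 0 0 0 0 0 0"

```text
clock: 10.42
position: [0.4499, -0.3193, 0.3354]
tcp_rot: [0.04, 0.999, 0.001, -0.0]
contact_force: [-0.6, 0.3, -0.1]
grip_width: 0.0003
grip_force: 0.0
```

```bash
python3 - <<'E'
from h import *
s=manip.read_state();print(s['clock'],s['position'],s['contact_force'],abs(s['dq']).max())
p,d=manip.camera("top");X=cloud("top",d)
m=red(p)&(X[...,0]>.4)&(X[...,0]<.65)&(abs(X[...,1]+.09)<.12)&(X[...,2]>.19);T=X[m]
vx,vy,x0,y0=cv2.fitLine(T[:,:2].astype(np.float32),cv2.DIST_HUBER,0,.001,.001).ravel()
a=np.arctan2(vx*np.sign(vx),vy*np.sign(vx));print(len(T),"angle",a-.08)
cv2.imwrite("pics/top3.png",p[:,:,::-1])
E
```

```text
10.425 [ 0.44993063 -0.31932675  0.33544632] [-0.56652072  0.32124157 -0.09625989] 0.02260538090589012
239 angle 1.6592237
```

View pics/top3.png

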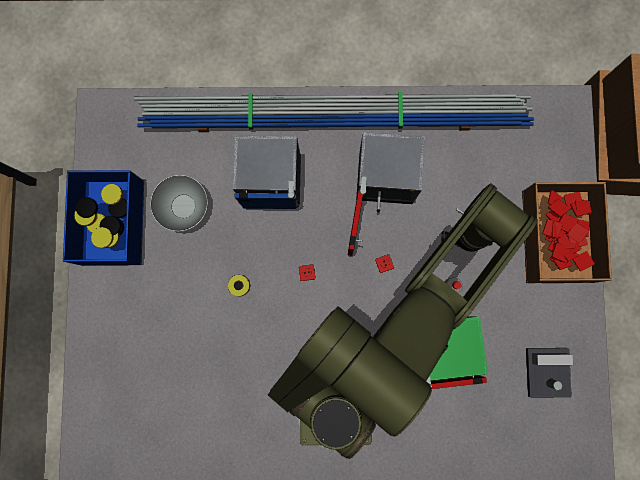

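The picture shows the red door standing wide open (355,220) at about 1.6 rad. The blue door (267,200) is shut, the loose things in view are where they were, and the arm is clear. I hand it in.

```bash
python3 -c "
from workcell import manip
print(manip.close_job())"
```

```text
the job is handed in; nothing more can be done
None
```

I handed the job in at about 10.5 s: the red door stands open at about 1.6 rad, the blue door is shut, and the arm is clear; the hand-in call returned no verdict.

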